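# Line up the drip cups and set the water valve

### The job

Line up the three loose metal cups in an even row, standing upright and each centred under one of the three nozzles of the drip manifold, and let go of them. Then take the upright handle on the valve's wheel, turn the valve shut (clockwise from above) as far as its stop, and back it off (anticlockwise) exactly two full turns. Finish while still holding the handle in the gripper with the valve at rest at that setting; leave the cups in their row and the other things on the bench undisturbed.

Things in the scene. Friction and masses are not known exactly. Their poses are not given: they have to be found in the camera images.
- manifold: fixed pipe manifold: level header pipe (26 mm over its collars, top 71 mm above the bench) along its y from -210 to 234 mm, three nozzles to its +x, a brass valve with black handwheel at its -y end. Origin on the bench under the header, level with the right nozzle; x to the nozzle side, z up. Nozzle mouths at x 75, y 0, 100, 200 mm; valve axis at x 80, y -210 mm
- nozzle_left (a point): mouth of the left (+y) nozzle (seen from the robot), on the nozzle's upright axis, 46 mm above the bench: a cup slides beneath with 10 mm to spare. The nozzle is a level 12 mm tube from the header along the manifold's +x, top at 64 mm, ending in a 14 mm brass tip. Nozzles are 100 mm apart along the manifold's y. Its axes are the manifold's
- nozzle_mid (a point): mouth of the middle nozzle (seen from the robot), on the nozzle's upright axis, 46 mm above the bench: a cup slides beneath with 10 mm to spare. The nozzle is a level 12 mm tube from the header along the manifold's +x, top at 64 mm, ending in a 14 mm brass tip. Nozzles are 100 mm apart along the manifold's y. Its axes are the manifold's
- nozzle_right (a point): mouth of the right (-y, nearest the valve) nozzle (seen from the robot), on the nozzle's upright axis, 46 mm above the bench: a cup slides beneath with 10 mm to spare. The nozzle is a level 12 mm tube from the header along the manifold's +x, top at 64 mm, ending in a 14 mm brass tip. Nozzles are 100 mm apart along the manifold's y. Its axes are the manifold's
- cup_left: loose plain dark steel cup, open at the top, outer diameter 52 mm, height 36 mm, wall 3 mm, about 0.12 kg, standing on the bench 40 to 110 mm from its nozzle, on the manifold's +x side; origin at the centre of its underside, z up. The three cups are alike: any cup may go under any nozzle
- cup_mid: loose plain dark steel cup, open at the top, outer diameter 52 mm, height 36 mm, wall 3 mm, about 0.12 kg, standing on the bench 40 to 110 mm from its nozzle, on the manifold's +x side; origin at the centre of its underside, z up. The three cups are alike: any cup may go under any nozzle
- cup_right: loose plain dark steel cup, open at the top, outer diameter 52 mm, height 36 mm, wall 3 mm, about 0.12 kg, standing on the bench 40 to 110 mm from its nozzle, on the manifold's +x side; origin at the centre of its underside, z up. The three cups are alike: any cup may go under any nozzle
- valve_axis (a point): point on the valve's upright turning axis, 106 mm above the bench; fixed, axes as the manifold's. The level black handwheel (rim 116 mm over all, three spokes) reaches no higher than 120 mm above the bench, save a 12 mm wide nut in the middle to 124 mm
- valve (a joint): valve opening, rad: 0 is shut at the hard stop; grows anticlockwise from above and counts whole turns (6.283 each), up to 25.2. Starts 0.35 to 0.85 turn open. The handle's direction from the axis, anticlockwise from the manifold's +x, equals this value less whole turns (at 0 it stands on the +x side). Stays where left; turning takes 2 to 4 N at the handle
- valve_handle: plain upright round steel handle on the wheel's rim, 18 mm in diameter, 46 mm tall, standing from 120 to 166 mm above the bench, 52 mm from the valve's axis; origin at the centre of its foot (120 mm), z up. It spins freely about its own upright axis, so the gripper can hold it firmly and carry it round the circle without turning
- tub: bystander: white plastic tub with a lid, 96 mm across, 106 mm tall; origin under its centre
- flask: bystander: small stoppered glass flask on a cork ring 72 mm across, 118 mm tall; origin under its centre
- reagent: bystander: amber bottle, 60 mm across, 130 mm tall; origin under its centre
- spanner: bystander: steel spanner lying on the bench; origin under its middle
Mind the look-alikes: they are no part of the job. Leave any orange look-alike of the cup_right alone.

How it is judged:
On the way, in this order (a step that is already met when the one before it is completed fails the run):
1. the three cups stand in the row, one centred under each nozzle, and are let go (horizontal distance between any of cup_left, cup_mid, cup_right and nozzle_left below 0.012 m and horizontal distance between any of cup_left, cup_mid, cup_right and nozzle_mid below 0.012 m and horizontal distance between any of cup_left, cup_mid, cup_right and nozzle_right below 0.012 m and angle between each of cup_left, cup_mid, cup_right's own z axis and vertical below 0.1 rad and height (world z) of each of cup_left, cup_mid, cup_right below 0.006 m and contact force between the fingers and cup_left below 0.3 N and contact force between the fingers and cup_mid below 0.3 N and contact force between the fingers and cup_right below 0.3 N), for 0.2 s.
2. the valve is turned shut to its stop by its handle (value of joint valve below 0.1 rad and contact force between the fingers and valve_handle above 0.5 N), for 0.1 s.
At the end, for the whole second after the job is handed in: The valve stands two full turns open from its stop (12.57 rad, within 0.25 rad, about 14 degrees) and at rest (under 0.3 rad/s), the fingers hold its handle (over 1 N), and under each nozzle a cup stands upright on the bench, centred within 12 mm of the nozzle's axis (horizontal distance between any of cup_left, cup_mid, cup_right and nozzle_left below 0.012 m and horizontal distance between any of cup_left, cup_mid, cup_right and nozzle_mid below 0.012 m and horizontal distance between any of cup_left, cup_mid, cup_right and nozzle_right below 0.012 m and angle between each of cup_left, cup_mid, cup_right's own z axis and vertical below 0.1 rad and height (world z) of each of cup_left, cup_mid, cup_right below 0.006 m and value of joint valve between 12.316 and 12.816 rad and contact force between the fingers and valve_handle above 1 N and velocity of joint valve between -0.3 and 0.3 rad/s); the arm keeps its last pose, push and grip.
It fails at once if a bystander (tub, flask, bottle, spanner) is moved by more than 30 mm or knocked over (distance of any of tub, flask, reagent, spanner from where it was at the start of the episode above 0.03 m or angle between any of tub, flask, reagent's own z axis and vertical above 0.5 rad).
It also fails if it takes over 72 s, if anything falls off the work surface, if the arm or the gripper's body presses on something with over 40 N, if the wrist force passes 120 N, or if a joint passes its speed limit or range.

### The arm

A 6-joint arm with a two-finger parallel gripper is mounted at the origin on the work surface. World frame = base frame: x ahead of the robot, y to its left, z up, the work surface at z = 0. Lengths are in m, angles in rad, forces in N, time in s.
With the tool pointing down it reaches from about 0.375 to 0.9 m from the base axis. Payload 3.1 kg.
Tool frame: the origin (TCP) lies between the finger pads; the fingertips stand robot.finger_overhang ahead of it and the grasp point (between the pads) lies 3 mm ahead of it (robot.finger_overhang is the distance from the TCP to the fingertips, in m); z points along the fingers, y is the line along which they close (so a half turn about z gives the same grasp; the last joint's range is limited). The gripper opens to 87 mm and grips with 3 to 60 N. Pads are 19 mm wide; open, the fingers measure 117 mm over their backs; the gripper's body (75 mm by 190 mm) begins 51 mm behind the grasp point.
Start: joints at [-0.178, 0.527, 1.433, -0, 1.181, -0.178], TCP at [0.625, 0, 0.245] pointing down, gripper open.
Joint ranges: [-3.08, 3.08], [-0.75, 2.2], [0.22, 2.44], [-1.43, 4.57], [0, 2.65], [-2.85, 2.85]. Speed limits (rad/s): [2.79, 2.79, 3.14, 3.14, 3.14, 3.14].

### API

Orientations are given as a unit quaternion [x, y, z, w].
In Python, from rig import get_obs, vision, hand_in, nets, robot gives the robot as it stands.
- The arm moves only by the tool apply_moves, never from a script. Its argument "series" is a list of rows, each an object with "offset": the shift along the world's x, y, z in cm, a list of three; "rot": the turn, a rotation vector about the world's x, y, z in degrees, a list of three. A call has 1 to 20 rows; each row is the pose to reach, as a shift and turn from the pose commanded when the call began; what a row does not reach only later rows make up. A row lasts 1/10 s, in which the tool goes at most 50 mm and 8.59 degrees, less where a joint would pass 70% of its speed; a pose out of reach is approached as far as the arm can. A call with a gripper value outside its range is refused whole. "hand" is the opening, from 0 (shut) to 1 (fully open), set as the call begins (left out, the last holds). The fingers move at their own pace and stop on an object; "newtons" is the grip in N (left out, the last holds). Time passes only in rows, so rows that repeat a pose let the fingers close. It gives the time, the measured TCP pose, the force, the opening and the grip force at its end, in the units of the state.
- get_obs(): the state, without advancing time (a new reading comes with each control period).
- vision.camera(name): name is "scene" or "side" or "wrist"; returns the picture (480x640x3 uint8, red, green, blue); there is no depth.
- vision.calibration(name): a dict with "K" (3x3 intrinsics, pixels), "R" (3x3) and "t" (3): a world point X has camera coordinates R X + t. Camera axes: x right, y down, z forward; pixel columns grow to the right and rows downward; lengths in m; the calibration is good to about 2 mm. A picture is of the moment at which its call begins: read the wrist's pose just before it. calibration takes no time and is no camera call; for the wrist camera it gives the pose at the moment of the call.
- hand_in(): hands the job in; it is judged then, once.
Trained networks look in the newest picture that a camera, given by its name, has taken for a name from the list of things; names that differ only in an ending like _2 or _b are one class to them, and where a whole thing is asked for, a point or a joint stands for the part that bears it (a point fixed in the world has none). Each returns a list of dicts, best first, with "conf" (0 to 1); they miss things now and then, are a little off and sometimes report something else, mostly with a low value. They report only what shows in the picture. A call takes as long as a camera call. They do not tell look-alikes from the thing itself.
- nets.search_frame(camera, query): "centre" ([x, y, z] in m, in world coordinates, good to about 4 mm: the middle of the surface that is visible of it).
- nets.spot_point(camera, query): "centre" ([x, y, z] in m, in world coordinates, good to about 4 mm: a listed point, or the origin of a listed thing).
The state is a dict: "time": time; "q": joint angles; "joint_velocities": joint speeds; "joint_torque": joint torques, N m; "position": TCP position; "tool_rot": TCP orientation; "ft_force": force on the tool from outside, world axes, zero at the start; "moment": the same for the moment, N m; "grip_width": finger opening in m; "grip_force": force on a finger pad.
Only numpy, scipy, OpenCV 4.12 (cv2) and the standard library are available. Lean on these libraries where they do the work, as an engineer would, in place of code of your own. Each camera call takes 0.05 s, during which the arm holds its last target. There are 200 camera calls.

## Working session

There is one attempt and no reset: what is moved stays moved. The work goes in short steps, Python scripts to look and compute and a tool call to move; the robot and the scene stay as the last step left them, time stands still between calls to the robot, and variables do not carry over. Pictures are saved under pics/ and viewed, at most 10 in all, crops included, and the job is handed in when it is done.

Besides the shell and the picture viewer there is one more tool, called after ">>>" by a JSON object that holds its "fn" and its "kwargs", one argument or row to a line. apply_moves: Moves the arm, as the interface text tells. Its arguments: {"type":"object","properties":{"series":{"type":"array"},"hand":{"type":"number"},"newtons":{"type":"number"}},"required":["series"]}

```bash
mkdir -p pics; ls
python3 - <<'E'
from rig import get_obs, vision, nets, robot
import cv2,numpy as np
print(robot.finger_overhang, get_obs()['position'])
for c in ['scene','side']:
    cv2.imwrite(f'pics/{c}0.png',vision.camera(c)[:,:,::-1])
    k=vision.calibration(c);print(c,(-k['R'].T@k['t']).round(3))
    for q in ['manifold','nozzle_left','nozzle_mid','nozzle_right','cup_left','valve_axis','valve_handle','tub','flask','reagent','spanner']:
        print(q,[(np.round(d['centre'],3).tolist(),round(d['conf'],2)) for d in nets.spot_point(c,q)])
E
```

```text
pics
0.022 [6.24285887e-01 1.54826877e-04 2.43563425e-01]
scene [0.951 0.62  1.173]
manifold [([0.431, -0.015, 0.004], 0.76)]
nozzle_left [([0.467, 0.202, 0.048], 0.59)]
nozzle_mid [([0.487, 0.101, 0.043], 0.85), ([0.466, 0.204, 0.049], 0.15)]
nozzle_right [([0.504, 0.001, 0.04], 0.78), ([0.428, -0.012, 0.002], 0.59)]
cup_left [([0.557, 0.224, -0.001], 0.77)]
valve_axis [([0.55, -0.206, 0.105], 0.74)]
valve_handle []
tub [([0.497, 0.513, 0.001], 0.89)]
flask [([0.784, 0.019, -0.002], 0.97)]
reagent []
spanner [([0.649, -0.486, -0.0], 0.8)]
side [-0.041 -0.878  0.935]
manifold [([0.429, -0.01, -0.003], 0.93), ([0.556, 0.218, -0.001], 0.62)]
nozzle_left [([0.46, 0.203, 0.046], 0.57)]
nozzle_mid [([0.484, 0.102, 0.045], 0.96)]
nozzle_right [([0.501, 0.003, 0.044], 0.94), ([0.505, -0.172, 0.122], 0.44)]
cup_left [([0.557, 0.218, -0.001], 0.63)]
valve_axis [([0.544, -0.199, 0.104], 0.59)]
valve_handle [([0.504, -0.174, 0.121], 0.54)]
tub [([0.498, 0.513, 0.001], 0.83), ([0.504, -0.174, 0.123], 0.32)]
flask [([0.788, 0.02, -0.001], 0.76)]
reagent [([0.758, -0.212, 0.001], 0.75)]
spanner [([0.649, -0.485, -0.003], 0.58)]
```

View pics/scene0.png

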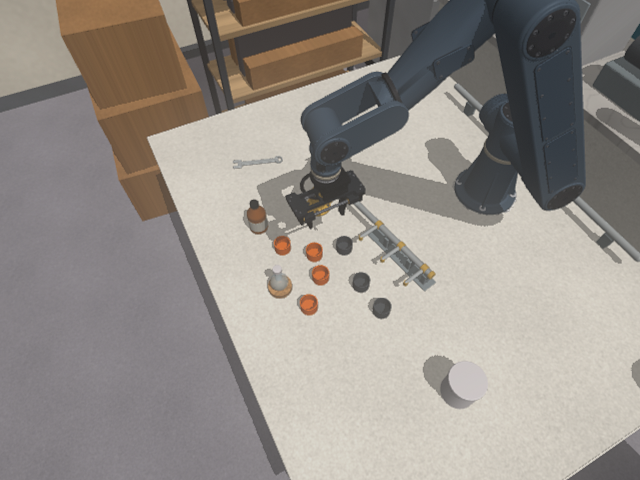

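View pics/side0.png

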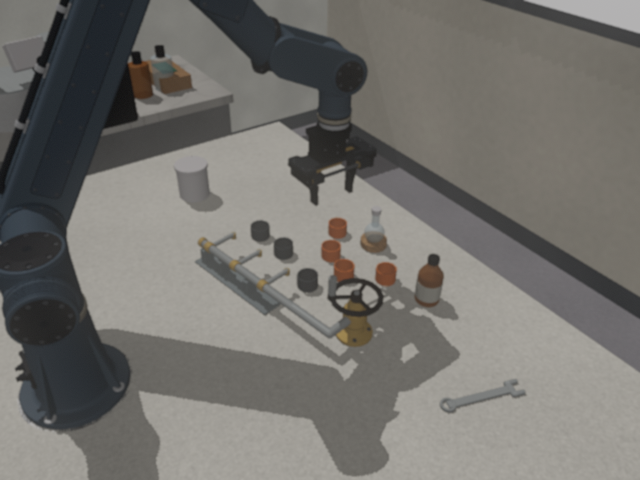

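Run:
```python
from rig import get_obs, vision, nets, robot
import numpy as np
for c in ['scene','side']:
    vision.camera(c)
    for q in ['cup_left','cup_mid','cup_right','valve','valve_handle','reagent']:
        print(c,q,[(np.round(d['centre'],3).tolist(),round(d['conf'],2)) for d in nets.search_frame(c,q)],[(np.round(d['centre'],3).tolist(),round(d['conf'],2)) for d in nets.spot_point(c,q)])
```

```text
scene cup_left [([0.556, 0.222, 0.012], 0.86)] [([0.557, 0.222, -0.0], 0.54)]
scene cup_mid [([0.564, 0.122, 0.013], 0.84)] [([0.545, -0.018, -0.001], 0.44)]
scene cup_right [([0.642, -0.036, 0.015], 0.85), ([0.665, 0.041, 0.018], 0.77), ([0.546, -0.02, 0.018], 0.76), ([0.72, -0.104, 0.017], 0.7), ([0.427, 0.087, 0.055], 0.58), ([0.737, 0.113, 0.015], 0.52)] [([0.643, -0.033, -0.0], 0.8), ([0.723, -0.102, 0.001], 0.8), ([0.665, 0.048, -0.002], 0.79), ([0.736, 0.116, 0.0], 0.6), ([0.547, -0.014, 0.0], 0.55)]Traceback (most recent call last):
  File "<stdin>", line 6, in <module>
ValueError: it knows: cup_left, cup_mid, cup_right, flask, manifold, nozzle_left, nozzle_mid, nozzle_right, reagent, spanner, tub, valve_axis, valve_handle
```

The scene view shows three dark cups at about (345,245), (361,282) and (381,308). Four orange look-alikes stand at (282,245), (314,252), (320,275) and (309,305). The side view shows the valve handwheel at (355,297). The dark cups fit "dark steel", so I'll confirm them in a crop and average some measurements.

```bash
cat > h.py <<'E'
from rig import get_obs, vision, nets, robot, hand_in
import numpy as np, cv2
def look(c,q,pts=None):
    return [(np.array(d['centre']),d['conf']) for d in nets.spot_point(c,q)]
def proj(c,X):
    k=vision.calibration(c);p=k['K']@(k['R']@np.array(X)+k['t']);return p[:2]/p[2]
E
python3 - <<'E'
from h import *
print(get_obs()['tool_rot'])
im=vision.camera('scene')[:,:,::-1]
cv2.imwrite('pics/crop1.png',cv2.resize(im[170:350,240:480],None,fx=3,fy=3,interpolation=cv2.INTER_CUBIC))
cv2.imwrite('pics/wrist1.png',vision.camera('wrist')[:,:,::-1])
for c in ['scene','side','wrist']:
    if c!='scene': vision.camera(c)
    for q in ['manifold','nozzle_left','nozzle_mid','nozzle_right','cup_left','valve_axis','valve_handle']:
        print(c,q,[(d[0].round(3).tolist(),round(d[1],2),proj(c,d[0]).round().astype(int).tolist()) for d in look(c,q)])
E
```

```text
[ 7.07106413e-01  7.07107149e-01 -6.42937540e-06 -1.61030264e-05]
scene manifold [([0.429, -0.014, 0.001], 0.8, [377, 234])]
scene nozzle_left [([0.467, 0.203, 0.047], 0.85, [405, 285])]
scene nozzle_mid [([0.487, 0.1, 0.042], 0.71, [381, 261])]
scene nozzle_right [([0.498, 0.003, 0.043], 0.9, [362, 238])]
scene cup_left [([0.557, 0.225, -0.002], 0.84, [381, 311]), ([0.464, 0.203, 0.049], 0.74, [406, 284]), ([0.428, -0.013, 0.005], 0.26, [377, 233])]
scene valve_axis []
scene valve_handle []
side manifold []
side nozzle_left [([0.461, 0.2, 0.045], 0.82, [231, 238])]
side nozzle_mid [([0.483, 0.101, 0.044], 0.71, [258, 255])]
side nozzle_right [([0.501, 0.003, 0.046], 0.6, [285, 274])]
side cup_left [([0.558, 0.217, 0.0], 0.79, [261, 236])]
side valve_axis [([0.544, -0.201, 0.105], 0.75, [354, 297])]
side valve_handle [([0.505, -0.174, 0.123], 0.71, [332, 291])]
wrist manifold [([0.427, -0.011, -0.001], 0.78, [106, 217])]
wrist nozzle_left [([0.544, -0.202, 0.109], 0.21, [220, 472])]
wrist nozzle_mid [([0.486, 0.101, 0.042], 0.75, [134, 88])]
wrist nozzle_right [([0.567, 0.125, -0.0], 0.56, [248, 60])]
wrist cup_left []
wrist valve_axis [([0.546, -0.203, 0.107], 0.91, [222, 470])]
wrist valve_handle [([0.5, -0.176, 0.123], 0.58, [158, 459])]
```

View pics/crop1.png

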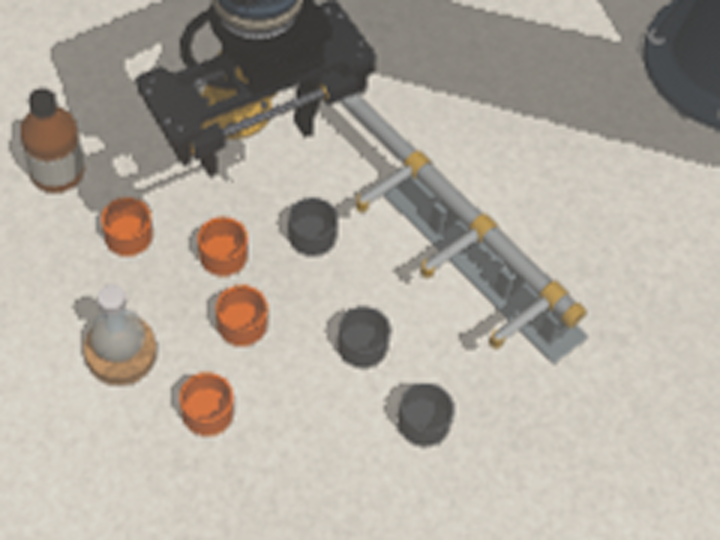

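View pics/wrist1.png

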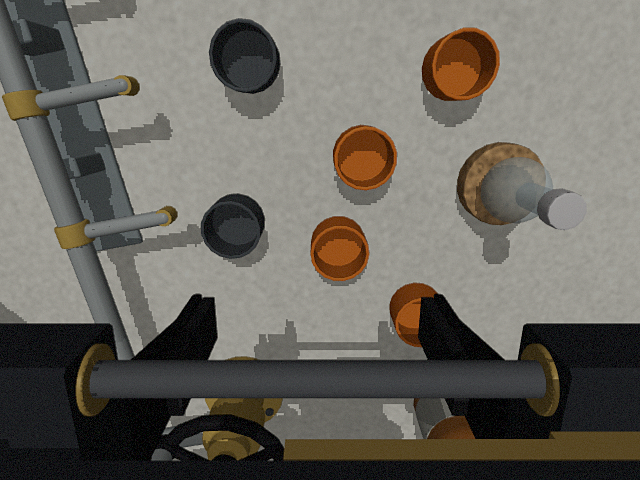

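The crop confirms three plain dark cups, at crop pixels (312,227), (362,336) and (425,413), nearest the nozzles; the four orange ones are look-alikes. The wrist view shows dark cups at (244,56) and (233,226). Next I'll fit the manifold pose and refine the cup positions from their silhouettes.

```bash
cat >> h.py <<'E'
from scipy.optimize import least_squares
a=np.linspace(0,2*np.pi,40)
def cupmodel(c,xy,shape=(480,640)):
    P=np.array([proj(c,[xy[0]+.026*np.cos(t),xy[1]+.026*np.sin(t),z]) for t in a for z in (0,.036)])
    h=cv2.convexHull(P.astype(np.float32));return h
def cup(c,im,xy,it=4):
    """silhouette fit: match centroid of dark blob to centroid of model hull"""
    xy=np.array(xy,float)
    k=vision.calibration(c)
    m=((im.max(2)<88)).astype(np.uint8)
    n,l,st,ce=cv2.connectedComponentsWithStats(m)
    p=proj(c,[*xy,.018]); 
    s=[i for i in range(1,n) if st[i,4]>100]
    i=min(s,key=lambda i:np.hypot(*(ce[i]-p)))
    def f(v):
        M=cv2.moments(cupmodel(c,v)); return np.array([M['m10'],M['m01']])/M['m00']-ce[i]
    r=least_squares(f,xy,diff_step=1e-3)
    return r.x, st[i,4], cv2.contourArea(cupmodel(c,r.x))
E
python3 - <<'E'
from h import *
obs={'m':[(.431,-.015),(.429,-.010),(.429,-.014),(.427,-.011)],'l':[(.467,.202),(.460,.203),(.467,.203),(.461,.2)],
'c':[(.487,.101),(.484,.102),(.487,.1),(.483,.101),(.486,.101)],'r':[(.504,.001),(.501,.003),(.498,.003),(.501,.003)],
'v':[(.55,-.206),(.544,-.199),(.544,-.201),(.546,-.203)]}
mod={'m':(0,0),'l':(.075,.2),'c':(.075,.1),'r':(.075,0),'v':(.08,-.21)}
R=lambda t:np.array([[np.cos(t),-np.sin(t)],[np.sin(t),np.cos(t)]])
f=lambda p:np.concatenate([p[:2]+R(p[2])@mod[k]-np.mean(obs[k],0) for k in mod])
s=least_squares(f,[.43,-.01,.18]);print(s.x,(s.fun*1e3).round(1),np.degrees(s.x[2]))
for k in mod: print(k,(s.x[:2]+R(s.x[2])@mod[k]).round(4))
for c in ['scene','side','wrist']:
    im=vision.camera(c)
    for g in [(.556,.222),(.564,.122),(.546,-.018)]:
        x,n,A=cup(c,im,g);print(c,g,x.round(4),n,round(A))
E
```

```text
[ 0.42846454 -0.01092489  0.18784946] [-0.5  1.6  1.  -2.4 -1.9  0.3  1.1  0.6  0.3 -0. ] 10.762981401309892
m [ 0.4285 -0.0109]
l [0.4648 0.1996]
c [0.4835 0.1013]
r [0.5021 0.0031]
v [ 0.5463 -0.2023]
scene (0.556, 0.222) [0.5677 0.123 ] 155 311
scene (0.564, 0.122) [0.5677 0.123 ] 155 311
scene (0.546, -0.018) [ 0.5502 -0.0143] 183 283
side (0.556, 0.222) [0.5562 0.2187] 314 382
side (0.564, 0.122) [0.567 0.119] 345 415Traceback (most recent call last):
  File "<stdin>", line 13, in <module>
  File "h.py", line 23, in cup
    r=least_squares(f,xy,diff_step=1e-3)
    return func(*args, **kwargs)
    result = trf(vector_fun.fun, vector_fun.jac, x0, f0, J0, lb, ub, ftol, xtol,
                 gtol, max_nfev, x_scale, loss_function, tr_solver,
                 tr_options.copy(), verbose, callback=callback_wrapped)
    return trf_no_bounds(
        fun, jac, x0, f0, J0, ftol, xtol, gtol, max_nfev, x_scale,
        loss_function, tr_solver, tr_options, verbose, callback=callback)
    f_new = fun(x_new)
    self._update_fun()
    ~~~~~~~~~~~~~~~~^^
    self.f = self.fun_wrapped(xp_copy(self.x))
             ~~~~~~~~~~~~~~~~^^^^^^^^^^^^^^^^^
    return np.atleast_1d(self.fun(x))
                         ~~~~~~~~^^^
    return self.f(x, *self.args, **self.kwargs)
           ~~~~~~^^^^^^^^^^^^^^^^^^^^^^^^^^^^^^
  File "h.py", line 22, in f
    M=cv2.moments(cupmodel(c,v)); return np.array([M['m10'],M['m01']])/M['m00']-ce[i]
                  ~~~~~~~~^^^^^
  File "h.py", line 10, in cupmodel
    P=np.array([proj(c,[xy[0]+.026*np.cos(t),xy[1]+.026*np.sin(t),z]) for t in a for z in (0,.036)])
                ~~~~^^^^^^^^^^^^^^^^^^^^^^^^^^^^^^^^^^^^^^^^^^^^^^^^^
  File "h.py", line 6, in proj
    k=vision.calibration(c);p=k['K']@(k['R']@np.array(X)+k['t']);return p[:2]/p[2]
ValueError: time passes only in moves, steps and waits
```

```bash
python3 - <<'E'
s=open('h.py').read()
s=s.replace("    k=vision.calibration(c);p=k","    k=cal(c);p=k").replace("def proj","_c={}\ndef cal(c):\n    if c not in _c: _c[c]=vision.calibration(c)\n    return _c[c]\ndef proj").replace("    k=vision.calibration(c)\n    m","    m").replace("<88","<TH")
s=s.replace("a=np.lin","TH=108\na=np.lin")
open('h.py','w').write(s)
E
python3 - <<'E'
from h import *
print(get_obs()['time'])
for c in ['wrist','scene','side']:
    cal(c); im=vision.camera(c)
    for g in [(.556,.222),(.564,.122),(.546,-.018)]:
        try: x,n,A=cup(c,im,g);print(c,g,x.round(4),n,round(A))
        except Exception as e: print(c,g,e)
E
```

```text
2.95
wrist (0.556, 0.222) [0.5705 0.118 ] 5163 4144
wrist (0.564, 0.122) [0.5705 0.118 ] 5163 4144
wrist (0.546, -0.018) [ 0.4965 -0.0017] 129 3585
scene (0.556, 0.222) [0.5576 0.2229] 293 334
scene (0.564, 0.122) [0.5689 0.1227] 271 311
scene (0.546, -0.018) [ 0.5511 -0.0149] 251 283
side (0.556, 0.222) [0.5554 0.2174] 359 383
side (0.564, 0.122) [0.5664 0.1177] 395 416
side (0.546, -0.018) [ 0.5489 -0.021 ] 485 482
```

>>> {"fn": "apply_moves", "kwargs": {
  "series": [
    {"offset": [-1,-0.2,-1],"rot": [0,0,-8]},
    {"offset": [-2,-0.4,-2],"rot": [0,0,-16]},
    {"offset": [-3,-0.7,-3],"rot": [0,0,-24]},
    {"offset": [-4,-1,-4],"rot": [0,0,-32]},
    {"offset": [-5,-1.2,-5],"rot": [0,0,-40]},
    {"offset": [-6,-1.4,-6],"rot": [0,0,-48]},
    {"offset": [-7,-1.6,-7],"rot": [0,0,-56]},
    {"offset": [-7.6,-1.8,-8],"rot": [0,0,-64]},
    {"offset": [-7.6,-1.8,-9],"rot": [0,0,-72]},
    {"offset": [-7.6,-1.8,-10],"rot": [0,0,-79.2]},
    {"offset": [-7.6,-1.8,-12],"rot": [0,0,-79.2]},
    {"offset": [-7.6,-1.8,-12],"rot": [0,0,-79.2]}
  ],
  "hand": 1
}}

```text
time: 4.3
position: [0.5474, -0.0177, 0.1227]
tool_rot: [0.996, 0.094, -0.002, -0.001]
ft_force: [-0.4, 0.5, 1.4]
grip_width: 0.0867
grip_force: 0.0
```

Run:
```python
from h import *
o=get_obs();print(o['time'],o['position'],o['tool_rot'],o['q'])
cal('wrist');im=vision.camera('wrist');cv2.imwrite('pics/wrist2.png',im[:,:,::-1])
for q in ['cup_left','cup_right','nozzle_right','nozzle_mid','nozzle_left']:
    print(q,[(d[0].round(4).tolist(),round(d[1],2),proj('wrist',d[0]).round().tolist()) for d in look('wrist',q)])
```

```text
4.3 [ 0.54743696 -0.01768673  0.12271912] [ 9.95555437e-01  9.41474244e-02 -2.25215499e-03 -7.49898050e-04] [-2.36344711e-01  6.01607882e-01  1.73031288e+00 -6.01104667e-05
  8.14419133e-01  1.14591831e+00]
cup_left []
cup_right [([0.6634, 0.0451, -0.0006], 0.75, [248.0, 34.0]), ([0.6473, -0.0379, -0.0005], 0.72, [384.0, 93.0]), ([0.5535, -0.0149, 0.0013], 0.56, [316.0, 236.0])]
nozzle_right [([0.5011, 0.002, 0.0464], 0.67, [271.0, 338.0])]
nozzle_mid []
nozzle_left []
```

View pics/wrist2.png

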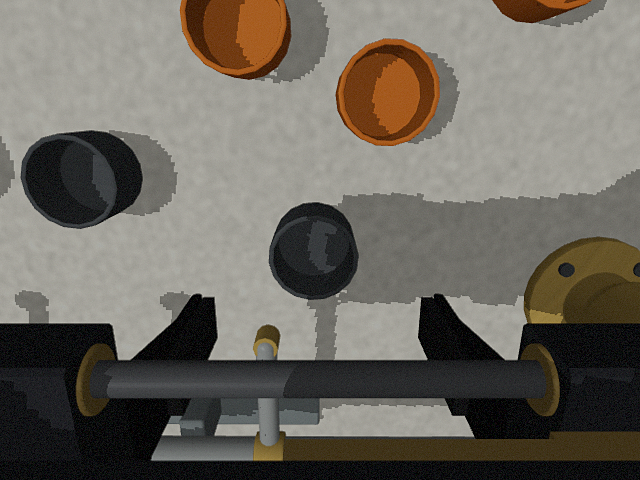

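The wrist view shows the target dark cup at (313,250), clear of the fingers, with the right nozzle tip at (267,335) and another dark cup at (80,180).

Run:
```python
import h
from h import *
cal('wrist');im=cv2.imread('pics/wrist2.png')
for t in (70,80,90,100):
    h.TH=t
    for g in [(.551,-.016),(.566,.121)]:
        x,n,A=cup('wrist',im,g);print(t,x.round(4),n,round(A))
k=cal('wrist')
# nozzle tip axis at top of tip (z~.064?) pixel (267,335): intersect planes
for px in [(267,328),(267,337)]:
    d=k['R'].T@np.linalg.solve(k['K'],[*px,1]);o=-k['R'].T@k['t']
    for z in (.046,.058,.064): print(px,z,(o+d*(z-o[2])/d[2]).round(4))
print(proj('wrist',[.5021,.0031,.046]),proj('wrist',[.5021,.0031,.064]))
```

```text
70 [ 0.5522 -0.0146] 6723 6849
70 [0.571  0.1255] 8941 9356
80 [ 0.5523 -0.0144] 6826 6849
80 [0.5708 0.1252] 9289 9346
90 [ 0.5523 -0.0145] 6854 6850
90 [0.5709 0.1252] 9319 9347
100 [ 0.5523 -0.0145] 6893 6850
100 [0.5709 0.1252] 9347 9347
(267, 328) 0.046 [0.5083 0.0049 0.046 ]
(267, 328) 0.058 [0.5151 0.0045 0.058 ]
(267, 328) 0.064 [0.5185 0.0044 0.064 ]
(267, 337) 0.046 [0.5024 0.004  0.046 ]
(267, 337) 0.058 [0.5095 0.0037 0.058 ]
(267, 337) 0.064 [0.5131 0.0036 0.064 ]
[268.38730187 337.66016368] [264.81363699 354.49837511]
```

>>> {"fn": "apply_moves", "kwargs": {
  "series": [
    {"offset": [0.5,0.3,-2.5],"rot": [0,0,0]},
    {"offset": [0.5,0.3,-5],"rot": [0,0,0]},
    {"offset": [0.5,0.3,-7],"rot": [0,0,0]},
    {"offset": [0.5,0.3,-8.5],"rot": [0,0,0]},
    {"offset": [0.5,0.3,-9.4],"rot": [0,0,0]},
    {"offset": [0.5,0.3,-9.4],"rot": [0,0,0]}
  ]
}}

```text
time: 5.2
position: [0.5537, -0.0149, 0.0299]
tool_rot: [0.996, 0.094, -0.001, -0.0]
ft_force: [-0.4, 0.2, 0.5]
grip_width: 0.0869
grip_force: 0.0
```

>>> {"fn": "apply_moves", "kwargs": {
  "series": [
    {"offset": [0,0,0],"rot": [0,0,0]},
    {"offset": [0,0,0],"rot": [0,0,0]},
    {"offset": [0,0,0],"rot": [0,0,0]},
    {"offset": [0,0,0],"rot": [0,0,0]},
    {"offset": [0,0,0],"rot": [0,0,0]},
    {"offset": [0,0,0],"rot": [0,0,0]}
  ],
  "hand": 0.5,
  "newtons": 15
}}

```text
time: 5.8
position: [0.554, -0.0149, 0.0309]
tool_rot: [0.996, 0.094, 0.0, -0.0]
ft_force: [-0.3, 0.2, 2.0]
grip_width: 0.0519
grip_force: 15.0
```

>>> {"fn": "apply_moves", "kwargs": {
  "series": [
    {"offset": [0,0,0.3],"rot": [0,0,0]},
    {"offset": [-0.6,0.2,0.4],"rot": [0,0,0]},
    {"offset": [-1.6,0.55,0.4],"rot": [0,0,0]},
    {"offset": [-2.6,0.9,0.4],"rot": [0,0,0]},
    {"offset": [-3.6,1.3,0.4],"rot": [0,0,0]},
    {"offset": [-4.5,1.6,0.4],"rot": [0,0,0]},
    {"offset": [-5,1.8,0.4],"rot": [0,0,0]},
    {"offset": [-5,1.8,0.4],"rot": [0,0,0]},
    {"offset": [-5,1.8,0.4],"rot": [0,0,0]},
    {"offset": [-5,1.8,0.2],"rot": [0,0,0]},
    {"offset": [-5,1.8,0],"rot": [0,0,0]},
    {"offset": [-5,1.8,0],"rot": [0,0,0]}
  ]
}}

```text
time: 7.0
position: [0.5048, 0.0028, 0.0308]
tool_rot: [0.996, 0.094, 0.001, 0.0]
ft_force: [0.3, 0.3, 2.3]
grip_width: 0.0513
grip_force: 15.0
```

>>> {"fn": "apply_moves", "kwargs": {
  "series": [
    {"offset": [0,0,0],"rot": [0,0,0]},
    {"offset": [0,0,0],"rot": [0,0,0]},
    {"offset": [0,0,0],"rot": [0,0,0]},
    {"offset": [0,0,0],"rot": [0,0,0]},
    {"offset": [0,0,1],"rot": [0,0,0]},
    {"offset": [0,0,3],"rot": [0,0,0]},
    {"offset": [0,0,6],"rot": [0,0,0]},
    {"offset": [1,1,9],"rot": [0,0,0]},
    {"offset": [3,4,9],"rot": [0,0,0]},
    {"offset": [5,7.5,9],"rot": [0,0,0]},
    {"offset": [6.3,10.5,9],"rot": [0,0,0]},
    {"offset": [6.3,12,9],"rot": [0,0,0]},
    {"offset": [6.3,12,9],"rot": [0,0,0]},
    {"offset": [6.3,12,9],"rot": [0,0,0]}
  ],
  "hand": 1
}}

```text
time: 8.4
position: [0.5657, 0.1226, 0.1205]
tool_rot: [0.996, 0.094, -0.001, 0.0]
ft_force: [0.3, -0.2, -0.1]
grip_width: 0.0872
grip_force: 0.0
```

```bash
cat > w.py <<'E'
import h,sys
from h import *
h.TH=90
def go(gs,name):
    o=get_obs();print(o['time'],o['position'].round(4) if hasattr(o['position'],'round') else o['position'])
    cal('wrist');im=vision.camera('wrist');cv2.imwrite(f'pics/{name}.png',im[:,:,::-1])
    for g in gs:
        x,n,A=cup('wrist',im,g);print(g,x.round(4),n,round(A),proj('wrist',[*x,.036]).round())
    for q in ['nozzle_right','nozzle_mid','nozzle_left']:
        print(q,[(d[0].round(4).tolist(),round(d[1],2),proj('wrist',d[0]).round().tolist()) for d in look('wrist',q)])
E
python3 -c "
from w import *
go([(.502,.003),(.571,.123),(.557,.222)],'wrist3')"
```

```text
8.4 [0.5657 0.1226 0.1205]
(0.502, 0.003) [0.4606 0.101 ] 82770 6371 [321. 421.]
(0.571, 0.123) [0.5685 0.1242] 6947 7136 [317. 261.]
(0.557, 0.222) [0.5577 0.2244] 7982 8215 [138. 248.]
nozzle_right []
nozzle_mid [([0.4834, 0.1035, 0.0452], 0.65, [324.0, 401.0])]
nozzle_left []
```

View pics/wrist3.png

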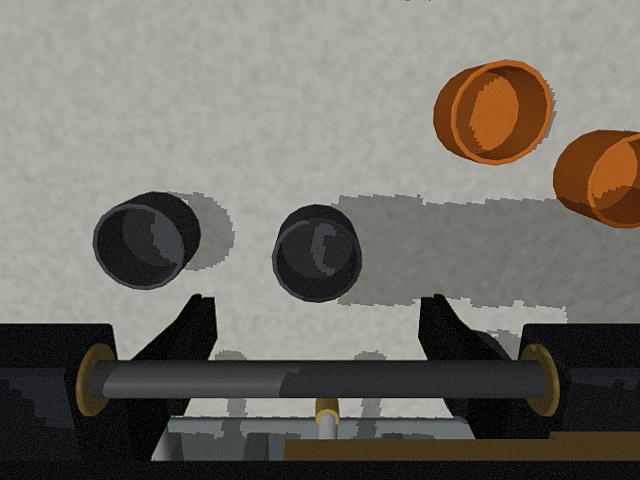

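Wrist view: the middle dark cup at (317,253) is centred between the fingers, the left dark cup is at (147,240), and the mid nozzle tip is at (328,410).

>>> {"fn": "apply_moves", "kwargs": {
  "series": [
    {"offset": [0.2,0.2,-2.5],"rot": [0,0,0]},
    {"offset": [0.2,0.2,-5],"rot": [0,0,0]},
    {"offset": [0.2,0.2,-7],"rot": [0,0,0]},
    {"offset": [0.2,0.2,-8.5],"rot": [0,0,0]},
    {"offset": [0.2,0.2,-9.1],"rot": [0,0,0]},
    {"offset": [0.2,0.2,-9.1],"rot": [0,0,0]}
  ]
}}

```text
time: 9.2
position: [0.5686, 0.1246, 0.0288]
tool_rot: [0.996, 0.094, -0.001, -0.0]
ft_force: [0.2, 0.1, -0.1]
grip_width: 0.0869
grip_force: 0.0
```

>>> {"fn": "apply_moves", "kwargs": {
  "series": [
    {"offset": [0,0,0],"rot": [0,0,0]},
    {"offset": [0,0,0],"rot": [0,0,0]},
    {"offset": [0,0,0],"rot": [0,0,0]},
    {"offset": [0,0,0],"rot": [0,0,0]},
    {"offset": [0,0,0],"rot": [0,0,0]},
    {"offset": [0,0,0],"rot": [0,0,0]}
  ],
  "hand": 0.5,
  "newtons": 15
}}

```text
time: 9.8
position: [0.5692, 0.125, 0.0299]
tool_rot: [0.996, 0.094, 0.0, 0.0]
ft_force: [-0.3, 0.1, 1.8]
grip_width: 0.0511
grip_force: 15.0
```

>>> {"fn": "apply_moves", "kwargs": {
  "series": [
    {"offset": [0,0,0.3],"rot": [0,0,0]},
    {"offset": [-0.7,-0.2,0.4],"rot": [0,0,0]},
    {"offset": [-2,-0.55,0.4],"rot": [0,0,0]},
    {"offset": [-3.5,-0.95,0.4],"rot": [0,0,0]},
    {"offset": [-5,-1.4,0.4],"rot": [0,0,0]},
    {"offset": [-6.5,-1.8,0.4],"rot": [0,0,0]},
    {"offset": [-7.7,-2.1,0.4],"rot": [0,0,0]},
    {"offset": [-8.5,-2.35,0.4],"rot": [0,0,0]},
    {"offset": [-8.5,-2.35,0.4],"rot": [0,0,0]},
    {"offset": [-8.5,-2.35,0.4],"rot": [0,0,0]},
    {"offset": [-8.5,-2.35,0.2],"rot": [0,0,0]},
    {"offset": [-8.5,-2.35,0],"rot": [0,0,0]},
    {"offset": [-8.5,-2.35,0],"rot": [0,0,0]}
  ]
}}

```text
time: 11.1
position: [0.485, 0.1016, 0.0298]
tool_rot: [0.996, 0.094, 0.001, 0.0]
ft_force: [0.1, -0.3, 2.4]
grip_width: 0.0512
grip_force: 15.0
```

>>> {"fn": "apply_moves", "kwargs": {
  "series": [
    {"offset": [0,0,0],"rot": [0,0,0]},
    {"offset": [0,0,0],"rot": [0,0,0]},
    {"offset": [0,0,0],"rot": [0,0,0]},
    {"offset": [0,0,0],"rot": [0,0,0]},
    {"offset": [0,0,1],"rot": [0,0,0]},
    {"offset": [0,0,3],"rot": [0,0,0]},
    {"offset": [0,0,6],"rot": [0,0,0]},
    {"offset": [1,1,9],"rot": [0,0,0]},
    {"offset": [3,4,9],"rot": [0,0,0]},
    {"offset": [5,7.5,9],"rot": [0,0,0]},
    {"offset": [7,10.5,9],"rot": [0,0,0]},
    {"offset": [7.3,12.2,9],"rot": [0,0,0]},
    {"offset": [7.3,12.2,9],"rot": [0,0,0]},
    {"offset": [7.3,12.2,9],"rot": [0,0,0]}
  ],
  "hand": 1
}}

```text
time: 12.5
position: [0.5553, 0.223, 0.1193]
tool_rot: [0.996, 0.095, -0.001, 0.0]
ft_force: [-0.5, -0.7, -0.3]
grip_width: 0.0872
grip_force: 0.0
```

```bash
python3 -c "
from w import *
go([(.557,.223)],'wrist4')"
```

```text
12.5 [0.5553 0.223  0.1193]
(0.557, 0.223) [0.5576 0.2242] 7055 7202 [317. 263.]
nozzle_right [([0.4644, 0.2052, 0.0442], 0.53, [319.0, 412.0])]
nozzle_mid []
nozzle_left [([0.4615, 0.2049, 0.0448], 0.89, [319.0, 416.0])]
```

>>> {"fn": "apply_moves", "kwargs": {
  "series": [
    {"offset": [0.2,0.1,-2.5],"rot": [0,0,0]},
    {"offset": [0.2,0.1,-5],"rot": [0,0,0]},
    {"offset": [0.2,0.1,-7],"rot": [0,0,0]},
    {"offset": [0.2,0.1,-8.5],"rot": [0,0,0]},
    {"offset": [0.2,0.1,-9],"rot": [0,0,0]},
    {"offset": [0.2,0.1,-9],"rot": [0,0,0]}
  ]
}}

```text
time: 13.3
position: [0.5586, 0.2241, 0.029]
tool_rot: [0.996, 0.094, -0.001, 0.0]
ft_force: [-0.1, -0.6, 0.5]
grip_width: 0.0869
grip_force: 0.0
```

>>> {"fn": "apply_moves", "kwargs": {
  "series": [
    {"offset": [0,0,0],"rot": [0,0,0]},
    {"offset": [0,0,0],"rot": [0,0,0]},
    {"offset": [0,0,0],"rot": [0,0,0]},
    {"offset": [0,0,0],"rot": [0,0,0]},
    {"offset": [0,0,0],"rot": [0,0,0]},
    {"offset": [0,0,0],"rot": [0,0,0]}
  ],
  "hand": 0.5,
  "newtons": 15
}}

```text
time: 13.9
position: [0.5591, 0.2246, 0.0299]
tool_rot: [0.996, 0.094, 0.0, 0.0]
ft_force: [0.7, 0.2, 2.0]
grip_width: 0.0525
grip_force: 15.0
```

>>> {"fn": "apply_moves", "kwargs": {
  "series": [
    {"offset": [0,0,0.3],"rot": [0,0,0]},
    {"offset": [-0.7,-0.2,0.4],"rot": [0,0,0]},
    {"offset": [-2,-0.5,0.4],"rot": [0,0,0]},
    {"offset": [-3.5,-0.85,0.4],"rot": [0,0,0]},
    {"offset": [-5,-1.2,0.4],"rot": [0,0,0]},
    {"offset": [-6.5,-1.55,0.4],"rot": [0,0,0]},
    {"offset": [-8,-1.9,0.4],"rot": [0,0,0]},
    {"offset": [-9,-2.15,0.4],"rot": [0,0,0]},
    {"offset": [-9.35,-2.25,0.4],"rot": [0,0,0]},
    {"offset": [-9.35,-2.25,0.4],"rot": [0,0,0]},
    {"offset": [-9.35,-2.25,0.4],"rot": [0,0,0]},
    {"offset": [-9.35,-2.25,0.2],"rot": [0,0,0]},
    {"offset": [-9.35,-2.25,0],"rot": [0,0,0]},
    {"offset": [-9.35,-2.25,0],"rot": [0,0,0]}
  ]
}}

```text
time: 15.3
position: [0.4664, 0.2022, 0.0298]
tool_rot: [0.996, 0.094, 0.001, -0.0]
ft_force: [-0.7, -0.3, 3.4]
grip_width: 0.0524
grip_force: 15.0
```

>>> {"fn": "apply_moves", "kwargs": {
  "series": [
    {"offset": [0,0,0],"rot": [0,0,0]},
    {"offset": [0,0,0],"rot": [0,0,0]},
    {"offset": [0,0,0],"rot": [0,0,0]},
    {"offset": [0,0,0],"rot": [0,0,0]},
    {"offset": [0,0,1],"rot": [0,0,0]},
    {"offset": [0,0,3],"rot": [0,0,0]},
    {"offset": [0,0,6],"rot": [0,0,0]},
    {"offset": [0,0,10],"rot": [0,0,0]},
    {"offset": [0,-3,14],"rot": [0,0,0]},
    {"offset": [0,-6,18],"rot": [0,0,0]},
    {"offset": [0,-9,20],"rot": [0,0,0]},
    {"offset": [0,-11,20],"rot": [0,0,0]},
    {"offset": [-1,-11,20],"rot": [0,0,0]},
    {"offset": [-1,-11,20],"rot": [0,0,0]}
  ],
  "hand": 1
}}

```text
time: 16.7
position: [0.4532, 0.0921, 0.2297]
tool_rot: [0.996, 0.094, -0.001, -0.0]
ft_force: [-0.1, -0.8, -0.6]
grip_width: 0.0867
grip_force: 0.0
```

Run:
```python
from h import *
o=get_obs();print(o['time'],o['position'],o['q'])
for c in ['wrist','scene','side']:
    im=vision.camera(c)[:,:,::-1];cv2.imwrite(f'pics/v_{c}.png',im)
    for q in ['nozzle_left','nozzle_mid','nozzle_right','cup_left','cup_mid','cup_right','valve_axis','valve_handle']:
        print(c,q,[(d[0].round(3).tolist(),round(d[1],2)) for d in look(c,q)])
s=cv2.imread('pics/v_side.png')[200:340,180:400]
cv2.imwrite('pics/cside.png',cv2.resize(s,None,fx=3,fy=3))
```

```text
16.7 [0.45321592 0.0920876  0.22969195] [-4.21956903e-02  3.33359335e-01  1.84261201e+00  5.29777029e-04
  9.68090382e-01  1.34099167e+00]
wrist nozzle_left [([0.465, 0.206, 0.043], 0.71)]
wrist nozzle_mid [([0.484, 0.104, 0.043], 0.6)]
wrist nozzle_right [([0.502, 0.002, 0.044], 0.9), ([0.485, 0.1, 0.0], 0.24)]
wrist cup_left [([0.469, 0.206, 0.002], 0.94), ([0.504, 0.003, 0.044], 0.49)]
wrist cup_mid [([0.485, 0.102, -0.0], 0.62)]
wrist cup_right [([0.502, 0.002, 0.003], 0.9), ([0.645, -0.035, -0.002], 0.75)]
wrist valve_axis []
wrist valve_handle []
scene nozzle_left [([0.464, 0.201, 0.05], 0.64)]
scene nozzle_mid [([0.486, 0.101, 0.041], 0.78)]
scene nozzle_right [([0.502, 0.006, 0.043], 0.83)]
scene cup_left [([0.465, 0.201, -0.001], 0.63)]
scene cup_mid [([0.481, 0.099, 0.001], 0.65)]
scene cup_right [([0.738, 0.118, 0.004], 0.8), ([0.65, -0.487, 0.004], 0.68), ([0.643, -0.032, -0.002], 0.62), ([0.722, -0.102, -0.001], 0.54), ([0.498, -0.001, 0.0], 0.47), ([0.427, -0.014, -0.002], 0.37)]
scene valve_axis [([0.547, -0.202, 0.105], 0.82), ([0.65, -0.484, -0.001], 0.46), ([0.76, -0.212, 0.001], 0.42)]
scene valve_handle [([0.649, -0.488, 0.002], 0.65)]
side nozzle_left [([0.463, 0.198, 0.046], 0.82), ([0.497, 0.002, -0.003], 0.48)]
side nozzle_mid [([0.484, 0.098, 0.045], 0.83)]
side nozzle_right [([0.501, 0.002, 0.048], 0.98)]
side cup_left []
side cup_mid [([0.48, 0.104, 0.003], 0.91)]
side cup_right [([0.496, 0.002, -0.004], 0.92), ([0.722, -0.102, 0.006], 0.71), ([0.665, 0.048, -0.002], 0.7), ([0.642, -0.035, -0.004], 0.66), ([0.737, 0.118, 0.001], 0.56)]
side valve_axis [([0.546, -0.201, 0.106], 0.92)]
side valve_handle [([0.462, 0.199, -0.0], 0.73), ([0.502, -0.171, 0.121], 0.66)]
```

View pics/v_wrist.png

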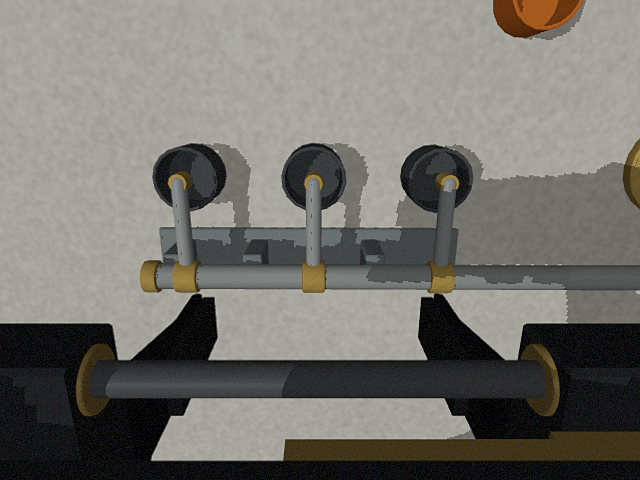

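View pics/cside.png

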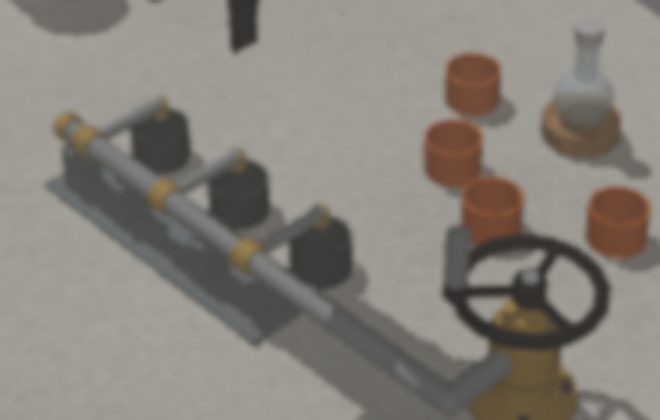

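The wrist view shows all three cups under their nozzles: tips at (178,181), (313,181) and (448,181) lie inside the cup mouths. The side crop shows the cups upright under the tips and the handle standing at (457,262) on the wheel. A numeric centring check comes next, while I move over the handle.

>>> {"fn": "apply_moves", "kwargs": {
  "series": [
    {"offset": [0,-2,1],"rot": [0,0,0]},
    {"offset": [0,-6,1],"rot": [0,0,0]},
    {"offset": [0.5,-10,1],"rot": [0,0,0]},
    {"offset": [1.5,-14,1],"rot": [0,0,0]},
    {"offset": [3,-18,1],"rot": [0,0,0]},
    {"offset": [4,-22,1],"rot": [0,0,0]},
    {"offset": [5,-25,1],"rot": [0,0,0]},
    {"offset": [5,-26.4,1],"rot": [0,0,0]},
    {"offset": [5,-26.4,1],"rot": [0,0,0]},
    {"offset": [5,-26.4,1],"rot": [0,0,0]}
  ]
}}

```text
time: 19.05
position: [0.5044, -0.1706, 0.2392]
tool_rot: [0.996, 0.094, -0.001, -0.001]
ft_force: [-0.1, -0.1, -0.4]
grip_width: 0.0868
grip_force: 0.0
```

Run:
```python
from h import *
import h
def hullcup(c,im,g):
    m=(im.max(2)<95).astype(np.uint8); xy=np.array(g)
    H=cupmodel(c,xy); roi=np.zeros_like(m); cv2.fillConvexPoly(roi,H.astype(np.int32),1); roi=cv2.dilate(roi,np.ones((5,5)),iterations=2 if c!='wrist' else 3)
    P=cv2.findNonZero(cv2.morphologyEx(m*roi,cv2.MORPH_OPEN,np.ones((2,2)))); hu=cv2.convexHull(P); M=cv2.moments(hu.astype(np.float32)); ce=np.array([M['m10'],M['m01']])/M['m00']
    f=lambda v:(lambda M:np.array([M['m10'],M['m01']])/M['m00']-ce)(cv2.moments(cupmodel(c,v)))
    r=least_squares(f,xy,diff_step=1e-3); return r.x.round(4),round(M['m00']),round(cv2.contourArea(cupmodel(c,r.x)))
o=get_obs();print(o['time'],o['position'])
for c in ['scene','side']:
    im=vision.camera(c)
    for g in [(.463,.202),(.4835,.101),(.502,.003)]: print(c,g,*hullcup(c,im,g))
    for q in ['valve_handle','valve_axis','nozzle_left','nozzle_mid','nozzle_right']: print(c,q,[(d[0].round(3).tolist(),round(d[1],2)) for d in look(c,q)][:2])
vision.camera('wrist')
for q in ['valve_handle','valve_axis']: print('wrist',q,[(d[0].round(3).tolist(),round(d[1],2)) for d in look('wrist',q)])
```

```text
19.05 [ 0.50440011 -0.1706018   0.23917851]
scene (0.463, 0.202) [0.4647 0.2056] 252 323
scene (0.4835, 0.101) [0.4842 0.1057] 234 301
scene (0.502, 0.003) [0.5025 0.0074] 215 283
scene valve_handle [([0.466, 0.2, 0.001], 0.68), ([0.5, -0.178, 0.116], 0.47)]
scene valve_axis [([0.546, -0.202, 0.104], 0.66)]
scene nozzle_left [([0.466, 0.202, 0.048], 0.77)]
scene nozzle_mid [([0.487, 0.1, 0.042], 0.66)]
scene nozzle_right [([0.501, 0.005, 0.044], 0.81)]
side (0.463, 0.202) [0.463  0.1917] 321 420
side (0.4835, 0.101) [0.4826 0.0912] 361 454
side (0.502, 0.003) [ 0.4999 -0.0074] 378 493
side valve_handle [([0.505, -0.173, 0.122], 0.47)]
side valve_axis [([0.546, -0.199, 0.102], 0.93)]
side nozzle_left [([0.462, 0.198, 0.043], 0.82)]
side nozzle_mid [([0.486, 0.101, 0.045], 0.75)]
side nozzle_right [([0.503, 0.002, 0.047], 0.71)]
wrist valve_handle [([0.501, -0.175, 0.121], 0.55)]
wrist valve_axis [([0.546, -0.199, 0.108], 0.81)]
```

>>> {"fn": "apply_moves", "kwargs": {
  "series": [
    {"offset": [-0.1,-0.3,-2],"rot": [0,0,0]},
    {"offset": [-0.1,-0.3,-4],"rot": [0,0,0]},
    {"offset": [-0.1,-0.3,-6],"rot": [0,0,0]},
    {"offset": [-0.1,-0.3,-7.5],"rot": [0,0,0]},
    {"offset": [-0.1,-0.3,-8.3],"rot": [0,0,0]},
    {"offset": [-0.1,-0.3,-8.3],"rot": [0,0,0]}
  ]
}}

```text
time: 20.4
position: [0.5039, -0.1747, 0.1555]
tool_rot: [0.996, 0.094, -0.001, -0.001]
ft_force: [-0.8, -0.4, 0.2]
grip_width: 0.0869
grip_force: 0.0
```

>>> {"fn": "apply_moves", "kwargs": {
  "series": [
    {"offset": [0,0,0],"rot": [0,0,0]},
    {"offset": [0,0,0],"rot": [0,0,0]},
    {"offset": [0,0,0],"rot": [0,0,0]},
    {"offset": [0,0,0],"rot": [0,0,0]},
    {"offset": [0,0,0],"rot": [0,0,0]},
    {"offset": [0,0,0],"rot": [0,0,0]},
    {"offset": [0,0,0],"rot": [0,0,0]},
    {"offset": [0,0,0],"rot": [0,0,0]},
    {"offset": [0,0,0],"rot": [0,0,0]},
    {"offset": [0,0,0],"rot": [0,0,0]}
  ],
  "hand": 0.05,
  "newtons": 25
}}

```text
time: 21.4
position: [0.5043, -0.1748, 0.1565]
tool_rot: [0.996, 0.094, -0.0, -0.0]
ft_force: [0.4, 0.0, -0.0]
grip_width: 0.0173
grip_force: 25.0
```

>>> {"fn": "apply_moves", "kwargs": {
  "series": [
    {"offset": [0.45,0.55,0],"rot": [0,0,0]},
    {"offset": [0.88,1.03,0],"rot": [0,0,0]},
    {"offset": [1.4,1.45,0],"rot": [0,0,0]},
    {"offset": [2.0,1.8,0],"rot": [0,0,0]},
    {"offset": [2.62,2.06,0],"rot": [0,0,0]},
    {"offset": [3.28,2.25,0],"rot": [0,0,0]},
    {"offset": [3.95,2.35,0],"rot": [0,0,0]},
    {"offset": [4.63,2.36,0],"rot": [0,0,0]},
    {"offset": [4.63,2.36,0],"rot": [0,0,0]}
  ]
}}

```text
time: 22.3
position: [0.5526, -0.1504, 0.1565]
tool_rot: [0.996, 0.094, 0.001, -0.001]
ft_force: [1.4, 5.8, 2.6]
grip_width: 0.0171
grip_force: 25.0
```

>>> {"fn": "apply_moves", "kwargs": {
  "series": [
    {"offset": [0.67,0.05,0],"rot": [0,0,0]},
    {"offset": [1.33,-0.15,0],"rot": [0,0,0]},
    {"offset": [1.97,-0.42,0],"rot": [0,0,0]},
    {"offset": [2.56,-0.73,0],"rot": [0,0,0]},
    {"offset": [3.1,-1.13,0],"rot": [0,0,0]},
    {"offset": [3.59,-1.61,0],"rot": [0,0,0]},
    {"offset": [4.0,-2.13,0],"rot": [0,0,0]},
    {"offset": [4.36,-2.73,0],"rot": [0,0,0]},
    {"offset": [4.62,-3.35,0],"rot": [0,0,0]},
    {"offset": [4.76,-3.75,0],"rot": [0,0,0]},
    {"offset": [4.76,-3.75,0],"rot": [0,0,0]}
  ]
}}

```text
time: 23.4
position: [0.5993, -0.1906, 0.1566]
tool_rot: [0.996, 0.094, 0.001, 0.001]
ft_force: [2.3, -0.4, -1.9]
grip_width: 0.0174
grip_force: 25.0
```

>>> {"fn": "apply_moves", "kwargs": {
  "series": [
    {"offset": [0.05,-0.2,0],"rot": [0,0,0]},
    {"offset": [0.1,-0.4,0],"rot": [0,0,0]},
    {"offset": [0.1,-0.4,0],"rot": [0,0,0]}
  ]
}}

```text
time: 23.7
position: [0.5997, -0.1926, 0.1566]
tool_rot: [0.996, 0.094, 0.0, -0.0]
ft_force: [2.9, 3.9, -0.4]
grip_width: 0.0175
grip_force: 25.0
```

>>> {"fn": "apply_moves", "kwargs": {
  "series": [
    {"offset": [0.02,-0.2,0],"rot": [0,0,0]},
    {"offset": [0.04,-0.4,0],"rot": [0,0,0]},
    {"offset": [0.04,-0.4,0],"rot": [0,0,0]},
    {"offset": [0.04,-0.4,0],"rot": [0,0,0]}
  ]
}}

```text
time: 24.1
position: [0.5996, -0.193, 0.1565]
tool_rot: [0.996, 0.094, -0.0, -0.003]
ft_force: [3.7, 10.3, 2.3]
grip_width: 0.0175
grip_force: 25.0
```

```bash
python3 -c "
import numpy as np
p=np.radians(10.7)
for zx,zy in((-.1,.56),(0,0)):
  print([[round(zx+5.2*(np.cos(p+t)-np.cos(p)),2),round(zy+5.2*(np.sin(p+t)-np.sin(p)),2)] for t in np.radians(18*np.arange(1,21))])
"
```

```text
[[np.float64(-0.65), np.float64(2.09)], [np.float64(-1.64), np.float64(3.38)], [np.float64(-2.99), np.float64(4.3)], [np.float64(-4.55), np.float64(4.75)], [np.float64(-6.18), np.float64(4.7)], [np.float64(-7.71), np.float64(4.16)], [np.float64(-8.99), np.float64(3.16)], [np.float64(-9.91), np.float64(1.82)], [np.float64(-10.37), np.float64(0.26)], [np.float64(-10.32), np.float64(-1.37)], [np.float64(-9.77), np.float64(-2.9)], [np.float64(-8.78), np.float64(-4.19)], [np.float64(-7.43), np.float64(-5.11)], [np.float64(-5.87), np.float64(-5.56)], [np.float64(-4.24), np.float64(-5.52)], [np.float64(-2.71), np.float64(-4.97)], [np.float64(-1.43), np.float64(-3.97)], [np.float64(-0.51), np.float64(-2.63)], [np.float64(-0.05), np.float64(-1.07)], [np.float64(-0.1), np.float64(0.56)]]
[[np.float64(-0.55), np.float64(1.53)], [np.float64(-1.54), np.float64(2.82)], [np.float64(-2.89), np.float64(3.74)], [np.float64(-4.45), np.float64(4.19)], [np.float64(-6.08), np.float64(4.14)], [np.float64(-7.61), np.float64(3.6)], [np.float64(-8.89), np.float64(2.6)], [np.float64(-9.81), np.float64(1.26)], [np.float64(-10.27), np.float64(-0.3)], [np.float64(-10.22), np.float64(-1.93)], [np.float64(-9.67), np.float64(-3.46)], [np.float64(-8.68), np.float64(-4.75)], [np.float64(-7.33), np.float64(-5.67)], [np.float64(-5.77), np.float64(-6.12)], [np.float64(-4.14), np.float64(-6.08)], [np.float64(-2.61), np.float64(-5.53)], [np.float64(-1.33), np.float64(-4.53)], [np.float64(-0.41), np.float64(-3.19)], [np.float64(0.05), np.float64(-1.63)], [np.float64(0.0), np.float64(-0.0)]]
```

>>> {"fn": "apply_moves", "kwargs": {
  "series": [
    {"offset": [-0.3,1.2,0],"rot": [0,0,0]},
    {"offset": [-0.65,2.09,0],"rot": [0,0,0]},
    {"offset": [-1.64,3.38,0],"rot": [0,0,0]},
    {"offset": [-2.99,4.3,0],"rot": [0,0,0]},
    {"offset": [-4.55,4.75,0],"rot": [0,0,0]},
    {"offset": [-6.18,4.7,0],"rot": [0,0,0]},
    {"offset": [-7.71,4.16,0],"rot": [0,0,0]},
    {"offset": [-8.99,3.16,0],"rot": [0,0,0]},
    {"offset": [-9.91,1.82,0],"rot": [0,0,0]},
    {"offset": [-10.37,0.26,0],"rot": [0,0,0]}
  ]
}}

```text
time: 25.1
position: [0.4968, -0.1947, 0.1566]
tool_rot: [0.996, 0.094, 0.002, 0.001]
ft_force: [10.4, 2.5, -7.8]
grip_width: 0.0172
grip_force: 25.0
```

>>> {"fn": "apply_moves", "kwargs": {
  "series": [
    {"offset": [0.1,-1.63,0],"rot": [0,0,0]},
    {"offset": [0.65,-3.16,0],"rot": [0,0,0]},
    {"offset": [1.6,-4.45,0],"rot": [0,0,0]},
    {"offset": [2.94,-5.37,0],"rot": [0,0,0]},
    {"offset": [4.5,-5.82,0],"rot": [0,0,0]},
    {"offset": [6.13,-5.78,0],"rot": [0,0,0]},
    {"offset": [7.66,-5.23,0],"rot": [0,0,0]},
    {"offset": [8.94,-4.23,0],"rot": [0,0,0]},
    {"offset": [9.86,-2.89,0],"rot": [0,0,0]},
    {"offset": [10.32,-1.33,0],"rot": [0,0,0]},
    {"offset": [10.27,0.3,0],"rot": [0,0,0]},
    {"offset": [10.27,0.3,0],"rot": [0,0,0]},
    {"offset": [10.27,0.3,0],"rot": [0,0,0]}
  ]
}}

```text
time: 26.4
position: [0.599, -0.1898, 0.1566]
tool_rot: [0.996, 0.094, 0.0, -0.001]
ft_force: [5.0, 3.4, -2.1]
grip_width: 0.0172
grip_force: 25.0
```

>>> {"fn": "apply_moves", "kwargs": {
  "series": [
    {"offset": [-0.55,1.4,0],"rot": [0,0,0]},
    {"offset": [-1.54,2.7,0],"rot": [0,0,0]},
    {"offset": [-2.89,3.64,0],"rot": [0,0,0]},
    {"offset": [-4.45,4.1,0],"rot": [0,0,0]},
    {"offset": [-6.08,4.05,0],"rot": [0,0,0]},
    {"offset": [-7.61,3.5,0],"rot": [0,0,0]},
    {"offset": [-8.85,2.5,0],"rot": [0,0,0]},
    {"offset": [-9.75,1.2,0],"rot": [0,0,0]},
    {"offset": [-10.2,-0.35,0],"rot": [0,0,0]},
    {"offset": [-10.15,-2,0],"rot": [0,0,0]},
    {"offset": [-9.62,-3.5,0],"rot": [0,0,0]},
    {"offset": [-8.65,-4.8,0],"rot": [0,0,0]},
    {"offset": [-7.33,-5.75,0],"rot": [0,0,0]},
    {"offset": [-5.77,-6.2,0],"rot": [0,0,0]},
    {"offset": [-4.14,-6.15,0],"rot": [0,0,0]},
    {"offset": [-2.61,-5.6,0],"rot": [0,0,0]},
    {"offset": [-1.33,-4.6,0],"rot": [0,0,0]},
    {"offset": [-0.41,-3.25,0],"rot": [0,0,0]},
    {"offset": [0,-1.7,0],"rot": [0,0,0]},
    {"offset": [0,-0.3,0],"rot": [0,0,0]}
  ]
}}

```text
time: 28.4
position: [0.6001, -0.195, 0.1566]
tool_rot: [0.996, 0.094, 0.001, 0.001]
ft_force: [2.2, -2.5, -2.1]
grip_width: 0.0173
grip_force: 25.0
```

>>> {"fn": "apply_moves", "kwargs": {
  "series": [
    {"offset": [0,0,0],"rot": [0,0,0]},
    {"offset": [0,0,0],"rot": [0,0,0]},
    {"offset": [0,0,0],"rot": [0,0,0]},
    {"offset": [0,0,0],"rot": [0,0,0]},
    {"offset": [0,0,0],"rot": [0,0,0]}
  ]
}}

```text
time: 28.9
position: [0.5996, -0.1929, 0.1566]
tool_rot: [0.996, 0.094, 0.001, -0.001]
ft_force: [5.1, 3.0, -1.9]
grip_width: 0.0169
grip_force: 25.0
```

Run:
```python
from h import *
s=vision.camera('side')[:,:,::-1][190:340,180:400]
cv2.imwrite('pics/fin.png',cv2.resize(s,None,fx=3,fy=3))
o=get_obs();print(o['time'],o['position'],o['grip_force'],np.abs(o['joint_velocities']).max())
```

```text
28.95 [ 0.59958294 -0.19293137  0.15661206] 25.000878553837538 0.0009601278359782343
```

View pics/fin.png

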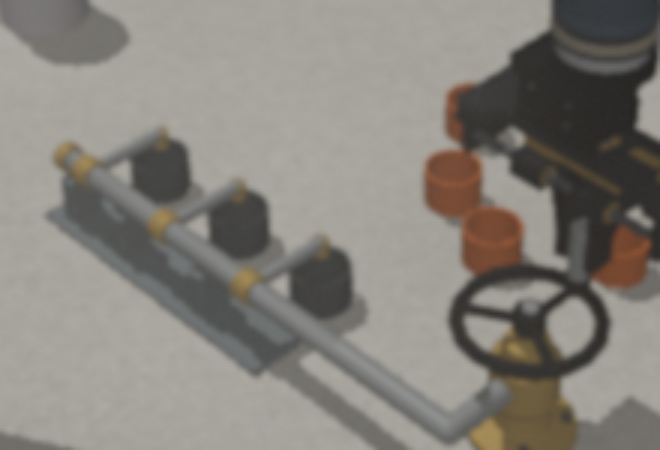

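The final side crop shows the cups still under the tips at (160,165), (238,218) and (320,280). The gripper is holding the handle at (578,248).

```bash
python3 -c "
from rig import hand_in
print(hand_in())"
```

```text
the job is handed in; nothing more can be done
None
```

I've handed the job in at about 29 s: the three dark cups stand under the nozzles, within about 5 mm by my measurements, and the valve was shut to its stop, backed off two full turns, and is at rest with the gripper holding the handle at 25 N. The hand-in gave no verdict.

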